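# Fit the ram rod to the hand tablet press

## Robot

A 7-joint arm with a two-finger parallel gripper is mounted at the origin on a cart in front of the work surface, level with it; the furniture and walls round the work are solid. World frame = base frame: x ahead of the robot, y to its left, z up, the work surface at z = 0. Lengths are in m, angles in rad, forces in N, time in s.
With the tool pointing down it reaches from about 0.425 to 0.95 m from the base axis. Payload 4.7 kg.
Tool frame: the origin (TCP) lies between the finger pads; the fingertips stand 25 mm ahead of it and the grasp point (between the pads) lies 6 mm ahead of it; z points along the fingers, y is the line along which they close (so a half turn about z gives the same grasp; the last joint's range is limited). The gripper opens to 85 mm and grips with 20 to 120 N. Pads are 22 mm wide; open, the fingers measure 114 mm over their backs; the gripper's body (76 mm by 85 mm) begins 54 mm behind the grasp point. The pads swing forward as they close: fully open they stand 13 mm farther back than shut.
Start: joints at [-1.19, 0.469, -0.049, 1.532, 0.024, 1.141, -0.082], TCP at [0.269, 0.619, 0.256] pointing down, gripper open.
Joint ranges: [-2.59, 2.59], [-0.33, 1.99], [-1.39, 1.29], [0.1, 2.45], [-1.04, 4.18], [0.21, 1.99], [-2.66, 2.66]. Speed limits (rad/s): [2.57, 2.57, 3.14, 3.14, 3.14, 3.14, 3.14].

## Interface

Orientations are given as a 3x3 rotation matrix whose columns are the frame's x, y, z axes.
In Python, from rig import * gives the robot as it stands. Calls block until the motion is done:
- movep(position, orientation): joint-space move of the TCP to a pose.
- move_l(position, attitude=None, feed=0.15, until_force=None): straight line of the TCP; attitude=None keeps the orientation; feed is the mean speed in m/s. With until_force (N) it stops when the force on the tool has changed by that much, and returns True; else False.
- move_joints(angles): joint-space move.
- command_gripper(opening, newtons=None): finger opening in m; newtons is the grip in N (None keeps the last); returns when the fingers have stopped.
- sleep(seconds).
- inverse_kinematics(position, orientation): joint angles nearest the present ones, or None.
- sense(): the state.
- camera(name): name is "side" or "top" or "wrist"; returns (picture, depth): 384x512x3 uint8, red, green, blue; 384x512 float32, m along the optical axis (not along the pixel's ray), 0 where there is no reading.
- camera_params(name): a dict with "K" (3x3 intrinsics, pixels), "position" and "rotation" of the camera in the world; the wrist camera has in their place "tool_from_camera" (4x4, takes a point from camera to tool coordinates, whose origin is the TCP and whose axes are the flange's). Camera axes: x right, y down, z forward; pixel columns grow to the right and rows downward; lengths in m; the calibration is good to about 2 mm. The wrist camera is an equidistant fisheye: a pixel r from the principal point sees the ray r / f radians off the axis. A picture is of the moment at which its call begins: read the wrist's pose just before it. camera_params takes no time and is no camera call.
A pose or a line that the arm cannot do raises Unreachable and nothing moves.
- finish_job(): hands the job in; it is judged then, once.
The state is a dict: "time_s": time; "joint_pos": joint angles; "qd": joint speeds; "joint_efforts": joint torques, N m; "position": TCP position; "tcp_rot": TCP orientation; "wrist_force": force on the tool from outside, world axes, zero at the start; "ft_torque": the same for the moment, N m; "finger_gap": finger opening in m; "gripper_force": force on a finger pad.
Only numpy, scipy, OpenCV 4.12 (cv2) and the standard library are available. Lean on these libraries where they do the work, as an engineer would, in place of code of your own. Each camera call takes 0.05 s, during which the arm holds its last target. There are 200 camera calls.

## Task

Take the steel ram rod out of the wooden stand, dip its tip into the bronze mortar that serves as the lubricant pot, well below the rim, and lift it out again. Then thread it from above, tip down, through the press's upper bushing and on through the lower one, and finish while still holding the rod upright there, spanning both bushings, with its tip hanging about midway between the lower bushing and the base plate, so that a colleague can fit the clip. Do not tip over or push away the mortar, and leave the string spool, bottle and weight where they stand.

Things in the scene. Friction and masses are not known exactly. Their poses are not given: they have to be found in the camera images.
- rod: Steel ram rod, 179 mm, 0.12 kg, stands tip down in the stand's middle hole, leaning up to 3 degrees. Origin: centre of the tip's end; z along the rod to the handle. Shank 10 mm diameter, z = 0 to 135 mm (tip chamfered over 4 mm to 5.6 mm), collar 20 mm diameter to z = 139, black handle 14 mm diameter to z = 179. Round: its yaw means nothing. Let go in the press, it drops to the base plate.
- rod_grip (a point): Middle of the rod's black handle, on its axis, 159 mm from the tip.
- stand: Wooden block fixed to the counter, 60 x 110 x 60 mm (x, y, z), origin at the centre of its underside. Three holes, 11.5 mm diameter, 50 mm deep, at y = -34, 0 and 34 mm; the rod stands in the middle one, tip 10 mm above the counter, and must rise 50 mm straight up to leave it.
- press: Green hand tablet press, fixed. Origin: on the brass bushings' vertical axis (z up), at the base's underside. Base x -46 to 90, y -45 to 45, top at z 10 mm. Column x 55 to 85, y -25 to 25, to z 115 mm. Upper bushing z 96 to 116, lower bushing z 56 to 72 mm; both bore 13 mm, mouths flared on top to about 23 (upper) and 19 mm (lower), outside 33 and 29 mm. Nothing higher than z 116.
- mortar: Bronze mortar, loose, 56 mm diameter at the rim, 55 mm high, 0.32 kg, open at the top; it serves as the lubricant pot and is empty to the eye. Origin: centre of its underside; z up. Inner floor 15 mm above the origin; the hollow is at least 24 mm wide at the floor and wider towards the rim.
- spool: Spool of cotton string, 41 mm diameter, 45 mm high; bystander. Origin: centre of its underside.
- bottle: Small dark tincture bottle, 28 mm diameter, 69 mm high; bystander. Origin: centre of its underside.
- weight: Brass balance weight, 23 mm diameter, 30 mm high; bystander. Origin: centre of its underside.

How it is judged:
On the way, in this order (a step that is already met when the one before it is completed fails the run):
1. the held rod's tip is in the mortar, at least 8 mm below its rim (z of rod in the frame of mortar between 0.005 and 0.047 m and horizontal distance between rod and mortar below 0.024 m and contact force between rod and the fingers above 1 N), for 0.1 s.
2. the tip is lifted out of the mortar (z of rod in the frame of mortar above 0.06 m), for 0.05 s.
3. the tip has passed down through the upper bushing (x of rod in the frame of press between -0.006 and 0.006 m and y of rod in the frame of press between -0.006 and 0.006 m and z of rod in the frame of press below 0.096 m), for 0.05 s.
At the end, for the whole second after the job is handed in: The gripper holds the rod still, handle up, upright (0.08 rad) through both bushings, tip within 6 mm of the axis in x and y, 8 to 40 mm above the base plate; mortar upright and within 30 mm, the three bystanders within 20 mm of where they stood (x of rod in the frame of press between -0.006 and 0.006 m and y of rod in the frame of press between -0.006 and 0.006 m and z of rod in the frame of press between 0.018 and 0.05 m and angle between the z axis of rod and the z axis of press, either way round below 0.08 rad and z of rod_grip in the frame of press above 0.17 m and contact force between rod and the fingers above 2 N and linear speed of rod below 0.03 m/s and distance of mortar from where it was at the start of the episode below 0.03 m and angle between mortar's own z axis and vertical below 0.15 rad and distance of each of spool, bottle, weight from where it was at the start of the episode below 0.02 m); the arm keeps its last pose, push and grip.
It fails at once if the mortar is tipped over or pushed away (angle between mortar's own z axis and vertical above 0.5 rad or distance of mortar from where it was at the start of the episode above 0.05 m).
It fails at once if a bystander is pushed away (distance of any of spool, bottle, weight from where it was at the start of the episode above 0.03 m).
It also fails if it takes over 64 s, if anything falls off the work surface, if the arm or the gripper's body presses on something with over 40 N, if the wrist force passes 120 N, or if a joint passes its speed limit or range.

## Working session

There is one attempt and no reset: what is moved stays moved. The work goes in short steps, each a Python script; the robot and the scene stay as the last script left them, time stands still between calls to the robot, and variables do not carry over. Pictures are saved under pics/ and viewed, at most 10 in all, crops included, and the job is handed in when it is done.

```bash
mkdir -p pics; python3 - <<'E'
from rig import *
import numpy as np,cv2
for n in ("side","top"):
    p,d=camera(n); np.savez(f"{n}.npz",p=p,d=d); cv2.imwrite(f"pics/{n}.png",p[:,:,::-1])
    print(n,camera_params(n))
print(camera_params("wrist")); s=sense(); print(s)
E
```

```text
side {'K': array([[463.1141092,   0.       , 257.4261406],
       [  0.       , 463.1141092, 184.1108296],
       [  0.       ,   0.       ,   1.       ]]), 'position': array([0.66486496, 1.08690413, 0.72024565]), 'rotation': array([[-0.99821768,  0.04198919, -0.04240713],
       [ 0.05814577,  0.52432423, -0.84953115],
       [-0.01343604, -0.85048281, -0.52583121]])}
top {'K': array([[472.09802898,   0.        , 249.20179637],
       [  0.        , 472.09802898, 187.20528408],
       [  0.        ,   0.        ,   1.        ]]), 'position': array([0.51581641, 0.10222775, 1.49178413]), 'rotation': array([[-0.01941693, -0.99716867,  0.07264726],
       [-0.9997829 ,  0.01881574, -0.00895084],
       [ 0.00755858, -0.07280529, -0.99731753]])}
{'K': array([[297.31863964,   0.        , 253.92447719],
       [  0.        , 297.31863964, 189.15276997],
       [  0.        ,   0.        ,   1.        ]]), 'tool_from_camera': array([[ 7.98099649e-05, -9.58471624e-01, -2.85187903e-01,
         7.25315863e-02],
       [ 9.99999993e-01,  5.24264466e-05,  1.03653425e-04,
        -8.24870917e-04
[... 303 characters left out ...]
7916]), 'qd': array([-0.00127629, -0.00142921, -0.0003719 , -0.00332696,  0.00061948,
        0.00118378, -0.00045629]), 'joint_efforts': array([ 2.78345979e-04, -5.11515892e+01, -4.69353504e-02, -2.38393182e+01,
        1.08069624e-02,  4.37027455e-03,  2.99482133e-05]), 'position': array([0.26869407, 0.61868224, 0.25535115]), 'tcp_rot': array([[-9.17240912e-01,  3.98332352e-01, -6.68202132e-04],
       [ 3.98332909e-01,  9.17239415e-01, -1.65825275e-03],
       [-4.76343852e-05, -1.78718417e-03, -9.99998402e-01]]), 'wrist_force': array([0.11811397, 0.67836667, 0.47727142]), 'ft_torque': array([-0.01562607, -0.00731206, -0.04282561]), 'gripper_force': 0.0, 'finger_gap': 0.08522313785522853}
```

View pics/top.png

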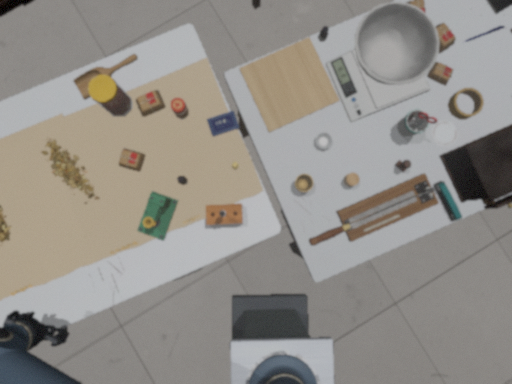

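View pics/side.png

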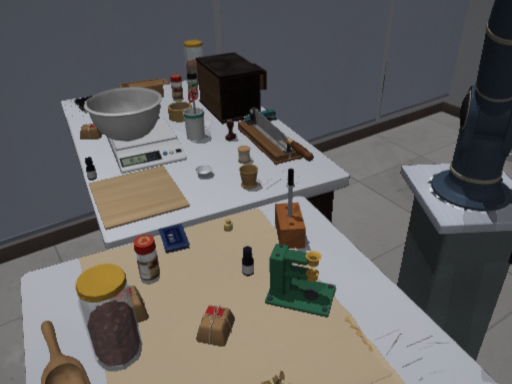

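The top view shows the press (158,215), stand with rod (225,215), bottle (182,180), weight (235,166), mortar (304,184) and spool (352,180). The side view shows the rod handle at (291,177), the upper bushing at (313,257) and the mortar at (249,176).

```bash
cat > h.py <<'E'
import numpy as np,cv2
from rig import *
def pts(n,d,box):
    c=camera_params(n);K=c["K"];u0,v0,u1,v1=box
    v,u=np.mgrid[v0:v1,u0:u1];z=d[v0:v1,u0:u1]
    P=np.stack([(u-K[0,2])/K[0,0]*z,(v-K[1,2])/K[1,1]*z,z],-1)
    return P@c["rotation"].T+c["position"]
def wray(uv,s):  # wrist fisheye ray: origin, dir in world
    c=camera_params("wrist");K=c["K"];T=c["tool_from_camera"]
    a=(np.asarray(uv,float)-K[:2,2])/K[0,0];r=np.linalg.norm(a)
    d=np.r_[a*np.sinc(r/np.pi),np.cos(r)]
    R=s["tcp_rot"]; return R@T[:3,3]+s["position"],R@T[:3,:3]@d
def onplane(o,d,z): return o+d*(z-o[2])/d[2]
def pray(n,uv):
    c=camera_params(n);K=c["K"];d=np.r_[(np.asarray(uv,float)-K[:2,2])/K[0,0],1]
    return c["position"],c["rotation"]@d
def meet(o1,d1,o2,d2):
    t=np.linalg.lstsq(np.c_[d1,-d2],o2-o1,rcond=None)[0]
    a,b=o1+t[0]*d1,o2+t[1]*d2
    return (a+b)/2,np.linalg.norm(a-b)
E
python3 - <<'E'
from h import *
np.set_printoptions(precision=3,suppress=True)
D={n:np.load(n+".npz") for n in("top","side")}
S={"mortar":("top",(290,170,320,198)),"spool":("top",(342,170,364,192)),"bottle":("top",(174,172,190,188)),"weight":("top",(229,160,241,172)),"stand":("top",(203,202,246,230)),"press":("top",(136,190,182,242))}
for k,(n,b) in S.items():
    P=pts(n,D[n]["d"],b);h=P[...,2];m=(h>.012)
    print(k,"n",m.sum(),"min",P[m].min(0),"max",P[m].max(0),"mean",P[m].mean(0),"table",np.median(h[~m]))
c=D["side"];hsv=cv2.cvtColor(c["p"],cv2.COLOR_RGB2HSV)
# rod handle
b=(280,160,302,220);P=pts("side",c["d"],b);
for r in range(164,218,4): 
    q=P[r-160]; m=(q[:,2]>.065)&(q[:,1]>-.1); print(r,m.sum(),q[m].mean(0) if m.any() else "")
b=(296,245,330,290);P=pts("side",c["d"],b);g=hsv[245:290,296:330];m=(g[...,0]>12)&(g[...,0]<28)&(g[...,1]>110)&(P[...,2]>.04)
for r in range(0,45,3):
    if m[r].any(): print("brass",r+245,np.where(m[r])[0][[0,-1]]+296,P[r][m[r]].mean(0))
im=np.hstack([cv2.resize(c["p"][150:330,225:355],None,fx=3,fy=3),cv2.resize(D["top"]["p"][150:245,130:260],None,fx=3,fy=3)[:540].__class__(0) if 0 else cv2.copyMakeBorder(cv2.resize(D["top"]["p"][150:245,130:260],None,fx=3,fy=3),0,255,0,0,0)])
cv2.imwrite("pics/crop.png",im[...,::-1]); print(im.shape)
E
```

```text
mortar n 202 min [ 0.516 -0.106  0.012] max [0.658 0.102 1.492] mean [ 0.633 -0.081  0.053] table 0.0008394881258816378
spool n 162 min [ 0.516 -0.251  0.012] max [0.66  0.102 1.492] mean [ 0.639 -0.225  0.06 ] table 0.0005367617924284529
bottle n 80 min [0.516 0.102 0.014] max [0.672 0.312 1.492] mean [0.645 0.291 0.072] table 0.001597598475937212
weight n 43 min [0.682 0.123 0.013] max [0.703 0.142 0.037] mean [0.692 0.132 0.024] table 0.0014204149845793435
stand n 714 min [0.51  0.102 0.013] max [0.571 0.222 1.492] mean [0.54  0.167 0.074] table 0.0010592691199702298
press n 763 min [0.467 0.102 0.012] max [0.614 0.438 1.492] mean [0.548 0.364 0.099] table 0.0030802584438756053
164 0 
168 0 
172 6 [0.543 0.175 0.184]
176 6 [0.543 0.174 0.173]
180 6 [0.543 0.175 0.163]
184 8 [0.542 0.173 0.151]
188 4 [0.542 0.173 0.14 ]
192 5 [0.543 0.173 0.129]
196 4 [0.544 0.173 0.118]
200 4 [0.543 0.173 0.106]
204 4 [0.543 0.173 0.095]
208 4 [0.543 0.173 0.083]
212 4 [0.542 0.173 0.071]
216 0 
brass 251 [313 313] [0.52  0.373 0.115]
brass 254 [306 319] [0.522 0.381 0.114]
brass 257 [306 320] [0.521 0.387 0.111]
brass 260 [308 318] [0.524 0.4   0.115]
brass 263 [308 317] [0.524 0.396 0.104]
brass 269 [307 315] [0.522 0.376 0.07 ]
brass 272 [306 317] [0.533 0.442 0.122]
brass 275 [307 317] [0.521 0.388 0.064]
brass 278 [307 316] [0.524 0.397 0.065]
brass 281 [310 314] [0.523 0.399 0.058]
(540, 780, 3)
```

View pics/crop.png

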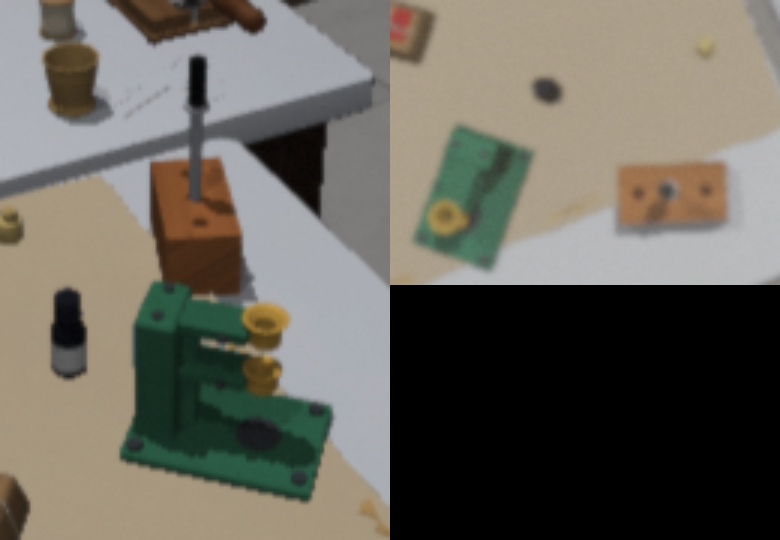

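Side crop: the rod stands in the stand, and the bushings are well visible. Estimates: rod axis (0.543, 0.167), press axis about (0.52, 0.385), mortar about (0.633, -0.085). I'll take wrist looks at the press and mortar, then go to the rod.

```bash
cat >> h.py <<'E'
R0=np.array([[-1,0,0],[0,1,0],[0,0,-1.]])
def look(tag):
    s=sense();p,d=camera("wrist");np.savez(tag+".npz",p=p,d=d,**{k:s[k] for k in("position","tcp_rot")});return s,p,d
E
python3 - <<'E'
from h import *
ims=[]
for t,pos in (("w_press",[.52,.385,.28]),("w_rod",[.54,.168,.30]),("w_mortar",[.633,-.085,.24])):
    movep(pos,R0); sleep(.3); s,p,d=look(t); ims.append(p); print(t,s["position"],s["joint_pos"].round(2),s["time_s"])
movep([.54,.168,.30],R0)
im=np.hstack([cv2.resize(i[60:330,120:390],(264,264)) for i in ims]);cv2.imwrite("pics/w.png",im[...,::-1])
E
```

```text
w_press [0.51941228 0.38582759 0.27990797] [-0.67  0.41 -0.05  1.58  0.02  1.16  0.85] 1.7
w_rod [0.53982364 0.16935563 0.29967977] [-0.39  0.25  0.01  1.74 -0.    1.14  1.2 ] 2.9333
w_mortar [ 0.63312113 -0.0836928   0.24037985] [-0.04  0.42  0.15  1.65 -0.07  1.07  1.7 ] 4.35
```

View pics/w.png

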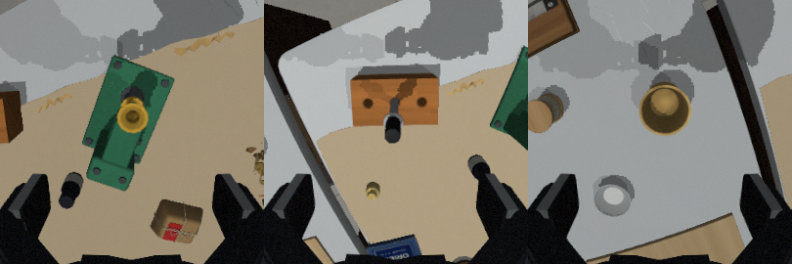

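Wrist tiles: bushing flare at about (256,179) full-frame pixels, rod handle at tile (129,125), mortar rim at tile (138,108). I'll fit each of these.

```bash
cat >> h.py <<'E'
def rim(tag,z,box,mask=None):
    f=np.load(tag+".npz");u0,v0,u1,v1=box
    g=cv2.cvtColor(f["p"],cv2.COLOR_RGB2HSV)[v0:v1,u0:u1]
    m=((g[...,0]>12)&(g[...,0]<30)&(g[...,1]>110)&(g[...,2]>50)).astype(np.uint8)
    cs,_=cv2.findContours(m,cv2.RETR_EXTERNAL,cv2.CHAIN_APPROX_NONE);c=max(cs,key=cv2.contourArea)[:,0]+[u0,v0]
    return f,c
def wcloud(tag):
    f=np.load(tag+".npz");c=camera_params("wrist");K=c["K"];T=c["tool_from_camera"]
    v,u=np.mgrid[:384,:512];a=np.stack([u-K[0,2],v-K[1,2]],-1)/K[0,0];r=np.linalg.norm(a,axis=-1)
    d=np.concatenate([a*np.sinc(r/np.pi)[...,None],np.cos(r)[...,None]],-1)
    P=d/d[...,2:]*f["d"][...,None]
    return (P@T[:3,:3].T+T[:3,3])@f["tcp_rot"].T+f["position"],f
E
python3 - <<'E'
from h import *
np.set_printoptions(precision=4,suppress=True)
for tag,z,box,nom in(("w_press",.116,(225,145,290,215),(.52,.385)),("w_mortar",.055,(220,120,310,210),(.633,-.085)),("w_rod",.189,(215,140,300,240),(.543,.168))):
    P,f=wcloud(tag);u0,v0,u1,v1=box;Q=P[v0:v1,u0:u1].reshape(-1,3);Q=Q[np.isfinite(Q).all(1)&(f["d"][v0:v1,u0:u1].ravel()>0)]
    near=np.hypot(*(Q[:,:2]-nom).T)<.04
    m=near&(abs(Q[:,2]-z)<.004);q=Q[m]
    print(tag,"zmax",np.percentile(Q[near,2],99),"n",m.sum(),"minmax",q[:,:2].min(0) if m.any() else "",q[:,:2].max(0) if m.any() else "")
    if m.any():
        (c,r)=cv2.minEnclosingCircle((q[:,:2]*1000).astype(np.float32)); print(" circle",c,r)
    if tag!="w_rod":
        _,ct=rim(tag,z,box);s={k:f[k] for k in("position","tcp_rot")}
        X=np.array([onplane(*wray(p,s),z)[:2] for p in ct])*1000
        print(" contour circ",cv2.minEnclosingCircle(X.astype(np.float32)),X.min(0),X.max(0))
    else:
        for zz in np.arange(.14,.19,.008):
            q=Q[near&(abs(Q[:,2]-zz)<.004)]
            if len(q):print(zz,len(q),q.mean(0),q.min(0),q.max(0))
E
```

```text
w_press zmax 0.11680235635938807 n 544 minmax [0.5067 0.3669] [0.5451 0.4009]
 circle (527.3705444335938, 381.2662048339844) 22.76413345336914
 contour circ ((517.8676147460938, 386.9425964355469), 18.840932846069336) [499.0272 371.4051] [536.3361 401.8736]
w_mortar zmax 0.056158174712707155 n 614 minmax [ 0.6052 -0.1064] [ 0.6606 -0.0505]
 circle (632.9404907226562, -78.53093719482422) 28.214719772338867
 contour circ ((630.894287109375, -78.19274139404297), 28.823787689208984) [ 602.2191 -105.2694] [659.2904 -51.5274]
w_rod zmax 0.18966196306720795 n 227 minmax [0.5364 0.1597] [0.5498 0.1727]
 circle (543.3056640625, 165.89199829101562) 6.953005790710449
0.14800000000000002 126 [0.5384 0.1666 0.1488] [0.5333 0.1574 0.146 ] [0.5482 0.1753 0.1518]
0.15600000000000003 36 [0.538  0.1667 0.1562] [0.5361 0.1596 0.1521] [0.5424 0.1733 0.1599]
0.16400000000000003 37 [0.5378 0.1664 0.1642] [0.536  0.1598 0.1612] [0.5425 0.1732 0.1678]
0.17200000000000004 38 [0.5381 0.167  0.1715] [0.5365 0.16   0.1682] [0.5422 0.173  0.1758]
0.18000000000000005 49 [0.5382 0.1664 0.18  ] [0.5362 0.1594 0.1764] [0.5461 0.1729 0.1838]
0.18800000000000006 236 [0.5425 0.166  0.1885] [0.5364 0.1597 0.1841] [0.5498 0.1727 0.1909]
```

```bash
python3 - <<'E'
from h import *
np.set_printoptions(precision=4,suppress=True)
P,f=wcloud("w_press");g=cv2.cvtColor(f["p"],cv2.COLOR_RGB2HSV)
br=(g[...,0]>15)&(g[...,0]<32)&(g[...,1]>130)
q=P[br&(P[...,2]>.111)&(np.hypot(P[...,0]-.52,P[...,1]-.385)<.03)]
print("bush",len(q),cv2.minEnclosingCircle((q[:,:2]*1000).astype(np.float32)),q.min(0),q.max(0))
movep([.5433,.166,.24],R0);command_gripper(.05,40);move_l([.5433,.166,.179],feed=.08)
s=sense();print(s["position"],s["wrist_force"])
command_gripper(0.0,60);sleep(.2);s=sense();print(s["finger_gap"],s["gripper_force"],s["wrist_force"],s["position"])
move_l([.5433,.166,.30],feed=.08);sleep(.3);s=sense();print(s["position"],s["finger_gap"],s["gripper_force"],s["wrist_force"],s["time_s"])
for n in("side","top"):
    p,d=camera(n);np.savez(n+"2.npz",p=p,d=d)
look("w_held")
p=np.load("side2.npz")["p"];cv2.imwrite("pics/held.png",np.hstack([cv2.resize(p[80:230,230:350],None,fx=3,fy=3),cv2.resize(np.load("w_held.npz")["p"][100:350,120:390],(430,450))])[...,::-1])
E
```

```text
bush 616 ((511.513427734375, 384.2506103515625), 25.414997100830078) [0.4994 0.3592 0.111 ] [0.5366 0.4084 0.3582]
[0.5437 0.1661 0.1794] [ 0.4898 -0.0645  0.2162]
0.012146784609448555 58.65994691848755 [-0.9341  1.8738  3.5428] [0.5436 0.1668 0.1796]
[0.5433 0.166  0.2998] 0.012340281918941575 58.62244784832001 [ 0.0441 -0.2012 -1.8618] 9.7583
```

View pics/held.png

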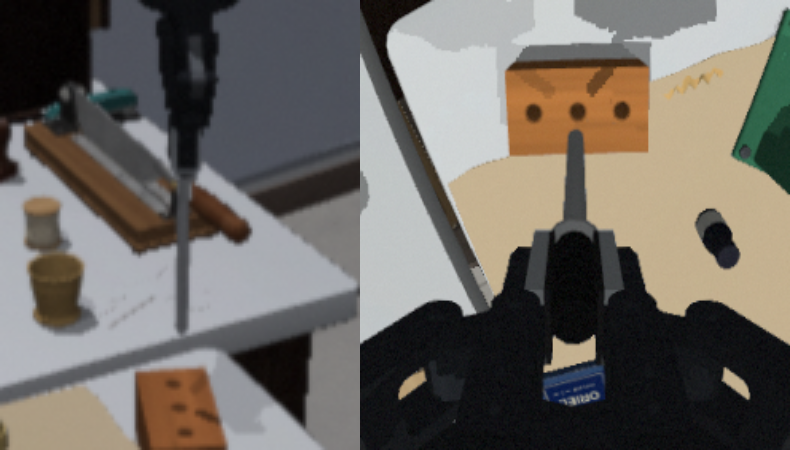

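The rod is held, hanging straight, with its tip free of the stand (tip at tile (575,132) in the wrist view). Next I'll measure the tip offset and lean, and the bushing centre with outliers removed.

```bash
cat > m.py <<'E'
from h import *
np.set_printoptions(precision=4,suppress=True)
def side_axis(d,nom,zr,w=.02):
    P=pts("side",d,(0,0,512,384));cp=camera_params("side")["position"]
    out=[]
    for z in zr:
        m=(abs(P[...,2]-z)<.006)&(np.hypot(P[...,0]-nom[0],P[...,1]-nom[1])<w)&(d>0)
        if m.sum()>5:
            q=P[m];h=np.median(q,0);v=(h-cp)[:2];v/=np.linalg.norm(v);out.append(np.r_[h[:2]+v*.0045,z,m.sum()])
    return np.array(out)
E
python3 - <<'E'
from m import *
P,f=wcloud("w_press");g=cv2.cvtColor(f["p"],cv2.COLOR_RGB2HSV)
br=(g[...,0]>15)&(g[...,0]<32)&(g[...,1]>130)
sel=br&(P[...,2]>.109)&(P[...,2]<.122)&(np.hypot(P[...,0]-.52,P[...,1]-.385)<.025)
q=P[sel]
print("bush",len(q),cv2.minEnclosingCircle((q[:,:2]*1000).astype(np.float32)),q.min(0),q.max(0),np.percentile(q[:,:2],[2,50,98],axis=0))
A=side_axis(np.load("side2.npz")["d"],(.5433,.166),np.arange(.13,.30,.012));print(A)
P,f=wcloud("w_held")
for z in np.arange(.13,.27,.012):
    m=(abs(P[...,2]-z)<.006)&(np.hypot(P[...,0]-.5433,P[...,1]-.166)<.025)
    if m.sum()>5:print("w",z,m.sum(),P[m].mean(0),P[m].min(0)[1],P[m].max(0)[1])
cv2.imwrite("pics/b.png",np.hstack([cv2.resize(f0,None,fx=5,fy=5,interpolation=0) for f0 in(np.load("w_press.npz")["p"][140:220,220:290],cv2.cvtColor(sel[140:220,220:290].astype(np.uint8)*255,cv2.COLOR_GRAY2BGR))])[...,::-1])
E
```

```text
bush 612 ((521.7399291992188, 386.03814697265625), 15.65526008605957) [0.5067 0.3714 0.109 ] [0.5366 0.4009 0.1175] [[0.5077 0.3724]
 [0.5228 0.3862]
 [0.5353 0.4   ]]
[[ 0.5395  0.1655  0.13    7.    ]
 [ 0.5422  0.1671  0.142  17.    ]
 [ 0.5402  0.1665  0.154  19.    ]
 [ 0.5428  0.1667  0.166  17.    ]
 [ 0.5409  0.1663  0.178  17.    ]
 [ 0.541   0.1667  0.19   18.    ]
 [ 0.5434  0.1668  0.202  18.    ]
 [ 0.5419  0.1664  0.214  19.    ]
 [ 0.5437  0.1659  0.226  21.    ]
 [ 0.544   0.1654  0.238  17.    ]
 [ 0.5425  0.167   0.25   24.    ]
 [ 0.543   0.1673  0.262  28.    ]
 [ 0.5433  0.1732  0.274  31.    ]
 [ 0.547   0.1761  0.286  33.    ]
 [ 0.5452  0.1767  0.298  42.    ]]
w 0.14200000000000002 30 [0.5378 0.1657 0.1421] 0.16147178000979542 0.17013764887495342
w 0.15400000000000003 35 [0.538  0.166  0.1542] 0.16161064220361537 0.17000656952209106
w 0.16600000000000004 36 [0.5381 0.1656 0.1666] 0.16096903194517206 0.17050452175644068
w 0.17800000000000005 46 [0.5384 0.1658 0.1782] 0.16103634180399373 0.17043104475830997
w 0.19000000000000006 50 [0.5384 0.1656 0.1898] 0.16122841699748977 0.17016864534393608
w 0.20200000000000007 64 [0.5385 0.1655 0.2022] 0.16077308879247565 0.16994430265170515
w 0.21400000000000008 68 [0.5387 0.1654 0.2144] 0.16086130977203164 0.17028413309985396
w 0.2260000000000001 82 [0.5387 0.1655 0.2261] 0.16105270200828758 0.17014560322975525
w 0.2380000000000001 96 [0.5389 0.1654 0.238 ] 0.1606009054217996 0.169911269346407
w 0.2500000000000001 89 [0.5388 0.1652 0.2487] 0.16089129923633413 0.1696285614744014
w 0.2620000000000001 38 [0.5347 0.1659 0.2672] 0.15807079409282468 0.17295744248110428
```

View pics/b.png

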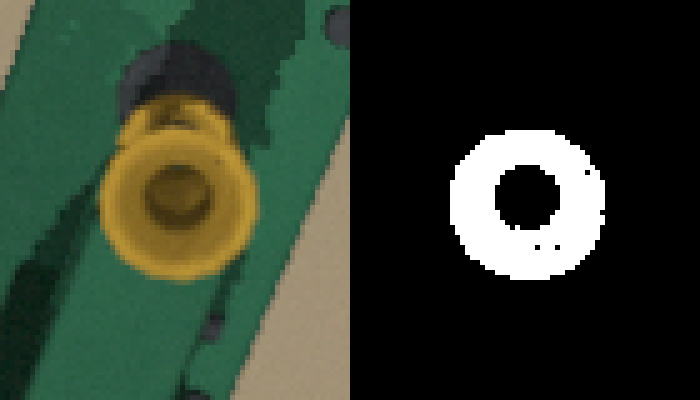

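The bushing mask is a clean ring centred at (0.5217, 0.3861), and its radius of 15.7 mm agrees with the 33 mm given. The rod leans under 0.6° and its tip is about 1 mm off the TCP axis in -x. Next: the dip, then hover over the press and check.

```bash
python3 - <<'E'
from m import *
def st(t):
    s=sense();print(t,s["position"],s["finger_gap"],s["gripper_force"],s["wrist_force"],s["time_s"])
move_l([.5433,.166,.32]);movep([.6333,-.0783,.31],R0);sleep(.3)
print(move_l([.6333,-.0783,.197],feed=.08,until_force=6));sleep(.4);st("dip")
look("w_dip");p,d=camera("side");A=side_axis(d,(.6333,-.0783),[.07,.09,.11,.13]);print(A)
move_l([.6333,-.0783,.34],feed=.12);st("out")
movep([.5225,.3864,.34],R0);sleep(.3);move_l([.5225,.3864,.298],feed=.08);sleep(.3);st("hover")
look("w_hover");p,d=camera("side");print(side_axis(d,(.5225,.3864),np.arange(.145,.26,.012)))
P,f=wcloud("w_hover")
for z in np.arange(.135,.26,.02):
    m=(abs(P[...,2]-z)<.006)&(np.hypot(P[...,0]-.5225,P[...,1]-.3864)<.02)
    if m.sum()>5:print("w",z,m.sum(),P[m].mean(0))
g=cv2.cvtColor(f["p"],cv2.COLOR_RGB2HSV);br=(g[...,0]>15)&(g[...,0]<32)&(g[...,1]>130)
q=P[br&(P[...,2]>.109)&(P[...,2]<.122)&(np.hypot(P[...,0]-.52,P[...,1]-.385)<.025)]
print("bush",len(q),cv2.minEnclosingCircle((q[:,:2]*1000).astype(np.float32)))
cv2.imwrite("pics/hov.png",np.hstack([cv2.resize(f["p"][130:290,200:320],None,fx=3,fy=3),cv2.resize(p[170:330,250:370],None,fx=3,fy=3)])[...,::-1])
E
```

```text
False
dip [ 0.6333 -0.0783  0.1971] 0.012428820008942453 58.610742688179016 [ 0.2331 -1.4353 -0.75  ] 13.4667
[[ 0.6329 -0.0781  0.07   15.    ]
 [ 0.6327 -0.0773  0.09   12.    ]
 [ 0.6321 -0.0769  0.11   11.    ]
 [ 0.6329 -0.0781  0.13   16.    ]]
out [ 0.6329 -0.0782  0.339 ] 0.012241816322070644 58.61103415489197 [ 0.3965 -0.5713 -1.0059] 14.9083
hover [0.5226 0.3865 0.2985] 0.012387561563494865 58.61039400100708 [ 0.7462  0.1654 -1.6248] 17.925
[[ 0.5214  0.3869  0.145  27.    ]
 [ 0.5221  0.387   0.157  24.    ]
 [ 0.5204  0.3861  0.169  28.    ]
 [ 0.5214  0.3867  0.181  27.    ]
 [ 0.5219  0.3866  0.193  23.    ]
 [ 0.522   0.3863  0.205  30.    ]
 [ 0.5225  0.3866  0.217  29.    ]
 [ 0.522   0.3866  0.229  26.    ]
 [ 0.5225  0.3863  0.241  31.    ]
 [ 0.5215  0.3866  0.253  31.    ]]
w 0.135 21 [0.5174 0.3865 0.1365]
w 0.155 34 [0.5174 0.3863 0.1553]
w 0.175 46 [0.5178 0.3862 0.1747]
w 0.19499999999999998 54 [0.5179 0.3863 0.1954]
w 0.21499999999999997 69 [0.5181 0.3861 0.2147]
w 0.23499999999999996 90 [0.5184 0.3858 0.2352]
w 0.25499999999999995 29 [0.5179 0.3858 0.2508]
bush 442 ((521.5418090820312, 386.24346923828125), 15.581663131713867)
```

View pics/hov.png

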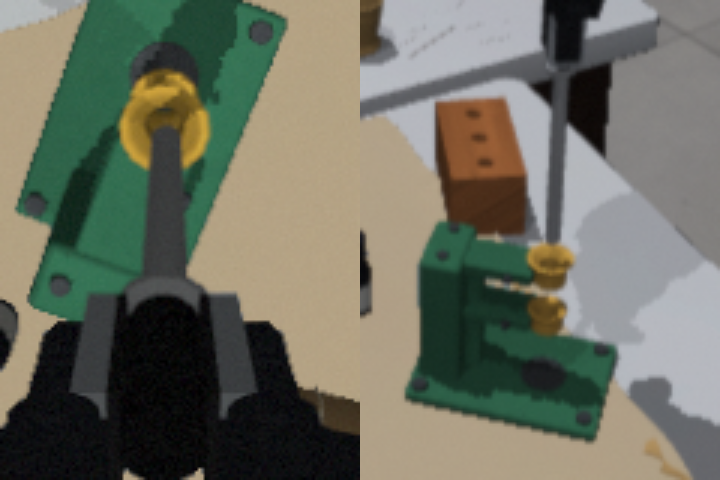

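The tip sits over the flare on the axis to within 1 mm (left tile: tip at (165,125) over the bore), so I can insert.

```bash
python3 - <<'E'
from m import *
print(move_l([.5222,.3861,.203],feed=.03,until_force=8));sleep(.5)
s=sense();print(s["position"],s["finger_gap"],s["gripper_force"],s["wrist_force"],s["time_s"])
f=look("w_end");p,d=camera("side");print(side_axis(d,(.5225,.3864),np.arange(.125,.19,.01)))
cv2.imwrite("pics/end.png",cv2.resize(p[200:320,250:370],None,fx=4,fy=4)[...,::-1])
E
```

```text
False
[0.5222 0.3861 0.203 ] 0.012604214219411726 58.61014366149902 [-0.0809 -0.5696 -1.909 ] 21.8417
[[ 0.5221  0.3859  0.125  27.    ]
 [ 0.5205  0.3861  0.135  23.    ]
 [ 0.5212  0.3861  0.145  25.    ]
 [ 0.5216  0.3859  0.155  23.    ]
 [ 0.5217  0.3886  0.165  26.    ]
 [ 0.5233  0.3917  0.175  34.    ]
 [ 0.5283  0.3955  0.185  46.    ]]
```

View pics/end.png

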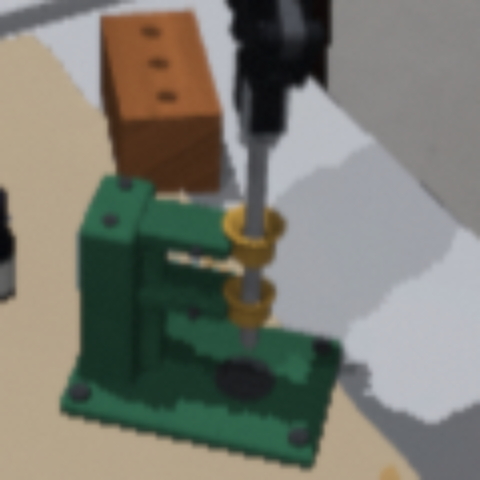

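The rod spans both bushings (at (255,225) and (250,295)), with its tip at (249,345) between the lower bushing and the base plate. No contact force shows, so I'm handing in.

```bash
python3 -c "
from rig import *
print(finish_job())"
```

```text
the job is handed in; nothing more can be done
None
```

The rod was dipped in the mortar, threaded through both bushings and is held upright with its tip about 24 mm above the base plate; the job is handed in at about 22 s of the 64 s allowed, with no verdict returned.

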